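Swing a kiln shelf round the corner post and bed it in the loading board

TASK

Get the square kiln shelf seated in the corner of the loading board, with its notch over the stub of the end stop: push it against the round corner post, swing it a quarter turn round that post, then slide it along the long rail until it is fully home, flat against both the rail and the end stop. Bed it in by keeping it pressed against the end stop with a steady push of about 8 N for a second, then let go and move clear. Fired ceramic is brittle, so only slide it (no gripping or lifting), never push on it with more than 25 N, and leave the pot, dish and prop alone.

Things in the scene. Friction and masses are not known exactly. Their poses are not given: they have to be found in the camera images.
- kiln_shelf: Loose buff ceramic slab flat on the board, 100 x 100 x 20 mm, 0.25-0.55 kg; slides with 0.7 to 2.5 N of friction. Origin: centre of its underside, z up. A notch 24 mm wide, 16 mm deep is cut in the middle of its +y edge. Starts on the post's -y side, about a quarter turn counter-clockwise from its final heading (notch to the board's -x). Home: its axes along the board's, origin at board x +25, y +65 mm.
- board: Fixed aluminium plate, 280 (x) x 370 (y) x 6 mm thick, origin at the centre of its underside on the bench, z up; place and heading vary. It carries the long rail, post and end stop, all fixed and rigid: there is no give when the shelf is home.
- long_rail: Fixed dark steel bar along the board's y, 14 mm wide, standing 24 mm above the plate. Its working face looks to the board's -x, at board x = +75 mm, from the post to the end stop (board y -10 to +115 mm). Origin: middle of that face, at the plate's top.
- post: Round upright steel corner post at the -y end of the long rail, 16 mm diameter, 49 mm high. Origin: on its axis at the plate's top, at board x = +83, y = -10 mm, so its -x side is in line with the rail's working face. Polished (friction with the shelf about 0.35): a push nearly in line with the post just wedges the shelf.
- end_stop: Fixed dark steel bar along the board's x, 110 mm long, 24 mm high, across the +y end of the rail. Origin: middle of its working face (which looks to the board's -y) at the plate's top, at board x +25, y +115 mm. A rigid stub 12 mm wide sticks out 12 mm from there to -y, 3 to 17 mm above the plate; it enters the shelf's notch (6 mm clearance each side) once the shelf lies on the rail.
- pot: Bystander: terracotta pot, 84 mm diameter, 75 mm high, standing on the bench beyond the board's +y side; origin at its underside.
- dish: Bystander: white ceramic bowl, 90 mm diameter, 30 mm high, on the bench beyond the board's +x side; origin at its underside.
- prop: Bystander: loose ceramic kiln prop, a plain cylinder 36 mm diameter, 55 mm high, standing on the bench beyond the board's +x side; origin at its underside.
Mind the look-alikes: they are no part of the job. What is meant by the kiln_shelf is not pink or red, and is the smaller of those in its own colour.

How it is judged:
By the outcome, as a careful person would: the job done as asked, in the order asked, and still so for the second after the job is handed in, with the robot touching nothing.
It also fails if it takes over 72 s, if anything falls off the work surface, if the arm or the gripper's body presses on something with over 40 N, if the wrist force passes 120 N, or if a joint passes its speed limit or range.

ROBOT

A 7-joint arm with a two-finger parallel gripper is mounted at the origin on the work surface. World frame = base frame: x ahead of the robot, y to its left, z up, the work surface at z = 0. Lengths are in m, angles in rad, forces in N, time in s.
With the tool pointing down it reaches from about 0.425 to 0.925 m from the base axis. Payload 6.8 kg.
Tool frame: the origin (TCP) lies midway between the tips of the shut fingers; the grasp point (between the pads) lies 19 mm behind it; x points along the fingers, y is the direction in which the jaws open and shut, and the axes are right-handed (so a half turn about x gives the same grasp; the last joint's range is limited). The gripper opens to 85 mm and grips with 20 to 120 N. Pads are 22 mm wide; open, the fingers measure 114 mm over their backs; the gripper's body (76 mm by 85 mm) begins 54 mm behind the grasp point. The pads swing forward as they close: fully open they stand 13 mm farther back than shut.
Start: joints at [1.113, 0.477, 0.022, 1.555, -0.011, 1.109, -0.083], TCP at [0.231, -0.634, 0.211] pointing down, gripper open.
Joint ranges: [-2.96, 2.96], [-0.34, 2.1], [-1.41, 1.46], [0.24, 2.44], [-1.37, 4.51], [0.17, 1.92], [-2.96, 2.96]. Speed limits (rad/s): [2.39, 2.39, 3.14, 3.14, 3.14, 3.14, 3.14].

INTERFACE

Orientations are given as a rotation vector (axis times angle).
In Python, from bench import r gives the robot as it stands.
- The arm moves only by the tool carry_out, never from a script. Its argument "targets" is one flat list of numbers, 7 for each row, row after row: the finger opening in m, from 0 to 0.0854, then the shift along the tool's x, y, z in m, then the turn, a rotation vector about the tool's x, y, z in units of 5 degrees (1.0 is 5 degrees). A call has 1 to 12 rows; each row is the pose to reach, as a shift and turn from the pose measured when the call began, along the tool's axes at that moment; what a row does not reach only later rows make up. A row lasts 1/8 s, in which the tool goes at most 62.5 mm and 10.7 degrees, less where a joint would pass 70% of its speed; a pose out of reach is approached as far as the arm can. A call with a gripper value outside its range is refused whole. The fingers move at their own pace and stop on an object; "squeeze" is the grip in N (left out, the last holds). Time passes only in rows, so rows that repeat a pose let the fingers close. It gives the time, the measured TCP pose, the force and the opening at its end, in the units of the state.
- r.get_obs(): the state, without advancing time (a new reading comes with each control period).
- r.grab_frame(name): name is "scene" or "side" or "wrist"; returns the picture (480x640x3 uint8, blue, green, red); there is no depth.
- r.camera_info(name): a dict with "fx", "fy", "cx", "cy" (pixels), "D" ([k1, k2, p1, p2, k3] as OpenCV has them; the pictures are not rectified), "xyz" and "orientation" of the camera in the world. Camera axes: x right, y up, looking along -z (the intrinsics and any distortion apply to the point x, -y, -z); pixel columns grow to the right and rows downward; lengths in m; the calibration is good to about 2 mm. A picture is of the moment at which its call begins: read the wrist's pose just before it. camera_info takes no time and is no camera call; for the wrist camera it gives the pose at the moment of the call.
- r.hand_in(): hands the job in, once; it reports no verdict.
The state is a dict: "clock": time; "joints": joint angles; "qvel": joint speeds; "tau": joint torques, N m; "tcp_pos": TCP position; "orientation": TCP orientation; "contact_force": force on the tool from outside, world axes, zero at the start; "moment": the same for the moment, N m; "grip_width": finger opening in m.
Only numpy, scipy, OpenCV 4.12 (cv2) and the standard library are available. Lean on these libraries where they do the work, as an engineer would, in place of code of your own. Each camera call takes 0.05 s, during which the arm holds its last target. There are 200 camera calls.

## Working session

There is one attempt and no reset: what is moved stays moved. The work goes in short steps, Python scripts to look and compute and a tool call to move; the robot and the scene stay as the last step left them, time stands still between calls to the robot, and variables do not carry over. Pictures are saved under pics/ and viewed, about 8 in all and at most 12, crops included, and the job is handed in when it is done.

Besides the shell and the picture viewer there is one more tool, called after ">>>" by a JSON object that holds its "method" and its "body", one argument or row to a line. carry_out: Moves the arm, as the interface text tells. Its arguments: {"type":"object","properties":{"targets":{"type":"array","items":{"type":"number"}},"squeeze":{"type":"number"}},"required":["targets"]}

```bash
ls; mkdir -p pics; cat > h.py <<'E'
import numpy as np, cv2
from scipy.spatial.transform import Rotation as R
from bench import r
def rot(o):
    return R.from_rotvec(o)
def ray(c,px):
    K=np.array([[c['fx'],0,c['cx']],[0,c['fy'],c['cy']],[0,0,1.]])
    n=cv2.undistortPoints(np.array(px,float).reshape(-1,1,2),K,np.array(c['D'],float)).reshape(-1,2)
    d=np.c_[n[:,0],-n[:,1],-np.ones(len(n))]
    return np.array(c['xyz']),rot(c['orientation']).apply(d)
def onz(c,px,z):
    o,d=ray(c,px); return o+d*((z-o[2])/d[:,2])[:,None]
def tri(c1,p1,c2,p2):
    A=[];b=[]
    for c,p in((c1,p1),(c2,p2)):
        o,d=ray(c,p);d=d[0]/np.linalg.norm(d[0]);P=np.eye(3)-np.outer(d,d);A.append(P);b.append(P@o)
    return np.linalg.lstsq(np.vstack(A),np.hstack(b),rcond=None)[0]
E
python3 - <<'E'
from h import *
for n in("scene","side"):
    cv2.imwrite(f"pics/{n}0.png",r.grab_frame(n)); print(n,r.camera_info(n))
print(r.camera_info("wrist")); print(r.get_obs())
E
```

```text
pics
scene {'fx': 558.4728728145956, 'fy': 558.4728728145956, 'cx': 310.87770127073634, 'cy': 239.8723129916301, 'D': array([-0.00259162,  0.        ,  0.        ,  0.        ,  0.        ]), 'xyz': array([ 1.01519997, -0.49493789,  0.93844805]), 'orientation': array([0.62062322, 0.20680573, 0.63126457])}
side {'fx': 536.7021830783972, 'fy': 536.7021830783972, 'cx': 316.68859675637884, 'cy': 240.69212232265986, 'D': array([-0.12850377,  0.        ,  0.        ,  0.        ,  0.        ]), 'xyz': array([ 0.46711068, -0.65333815,  0.90624854]), 'orientation': array([ 0.67847397, -0.07422809, -0.15979303])}
{'fx': 335.8825700090242, 'fy': 335.8825700090242, 'cx': 322.3803348059466, 'cy': 238.5946376330785, 'D': array([-0.05849452,  0.        ,  0.        ,  0.        ,  0.        ]), 'xyz': array([ 0.29240706, -0.61176693,  0.3734836 ]), 'orientation': array([-0.2314117 ,  0.1638027 , -1.21386289])}
{'clock': 0.1, 'joints': array([ 1.11289385,  0.47770176,  0.02234921,  1.55631621, -0.01149022,
        1.10928418, -0.08306096]), 'qvel': array([-5.59915303e-04, -1.00254115e-03, -8.85012645e-05, -3.47764003e-03,
       -9.43380263e-04, -9.86044819e-04, -8.44692150e-05]), 'tau': array([ 3.84366052e-03, -5.97766614e+01,  1.61354173e+00, -2.81957370e+01,
        1.28266308e-02,  5.05397198e-03, -7.94454593e-06]), 'tcp_pos': array([ 0.23112783, -0.63361948,  0.20974896]), 'orientation': array([ 2.03137695,  0.36067006, -2.03219768]), 'contact_force': array([-0.63513547, -0.61989762, -1.09432884]), 'moment': array([-0.03386219,  0.001197  ,  0.01912365]), 'grip_width': 0.08523896391690135}
```

View pics/scene0.png

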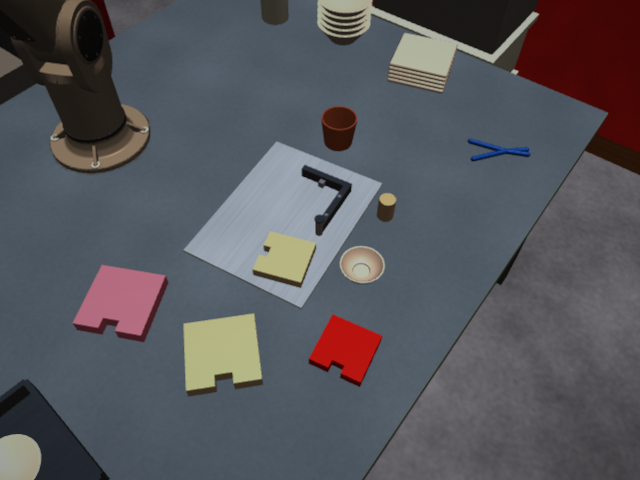

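View pics/side0.png

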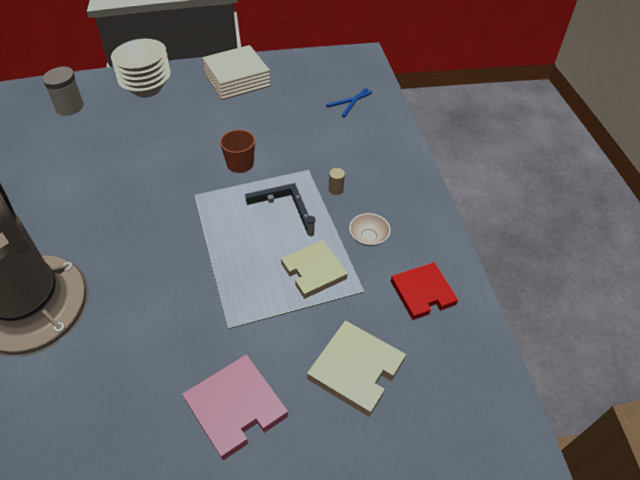

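The scene view shows the board (corners ≈ (278,142), (382,183), (302,306), (185,250)). The small buff shelf is at (285,258) with its notch to board −x, the post is at (320,222), and the L-shaped rail and stop run via (350,186). The side view agrees: shelf (315,268), post (310,222). The big buff, pink and red slabs are look-alikes.

```bash
cat > m.py <<'E'
from h import *
def quad(mask):
    cs,_=cv2.findContours(mask,cv2.RETR_EXTERNAL,cv2.CHAIN_APPROX_NONE)
    c=max(cs,key=cv2.contourArea); h=cv2.convexHull(c)
    for e in np.arange(2,30,.5):
        a=cv2.approxPolyDP(h,e,True)
        if len(a)<=4: break
    a=a.reshape(-1,2).astype(float)
    # refine: fit a line to the contour points along each side
    P=c.reshape(-1,2).astype(float); L=[]
    for i in range(4):
        p,q=a[i],a[(i+1)%4]; u=(q-p)/np.linalg.norm(q-p); n=np.array([-u[1],u[0]])
        t=(P-p)@u; s=np.abs((P-p)@n); l=np.linalg.norm(q-p)
        S=P[(t>.1*l)&(t<.9*l)&(s<3)]
        v=cv2.fitLine(S.astype(np.float32),cv2.DIST_HUBER,0,.01,.01).ravel(); L.append(np.cross([v[2],v[3],1],[v[2]+v[0],v[3]+v[1],1]))
    o=[]
    for i in range(4):
        x=np.cross(L[i-1],L[i]); o.append(x[:2]/x[2])
    return np.array(o)
E
python3 - <<'E'
from m import *
roi={"scene":((170,130,400,320),(245,225,325,292)),"side":((180,160,375,335),(275,235,355,300))}
for n in("scene","side"):
    im=cv2.imread(f"pics/{n}0.png"); hsv=cv2.cvtColor(im,cv2.COLOR_BGR2HSV); c=r.camera_info(n)
    x0,y0,x1,y1=roi[n][0]; win=np.zeros(im.shape[:2],np.uint8); win[y0:y1,x0:x1]=255
    print(n,hsv[200,230],hsv[240,215],hsv[180,190], hsv[265,310])
    mb=cv2.inRange(hsv,(90,0,125),(130,75,255))&win
    mb=cv2.morphologyEx(mb,cv2.MORPH_OPEN,np.ones((3,3)))
    q=quad(mb); W=onz(c,q,.006); print("board px",q.round(1).tolist()); print(W.round(4)); print("sides",np.linalg.norm(W-np.roll(W,-1,0),axis=1).round(4))
    x0,y0,x1,y1=roi[n][1]; win[:]=0; win[y0:y1,x0:x1]=255
    ms=cv2.inRange(hsv,(18,50,150),(38,255,255))&win
    q=quad(ms); W=onz(c,q,.026); print("shelf px",q.round(1).tolist()); print(W.round(4)); print("sides",np.linalg.norm(W-np.roll(W,-1,0),axis=1).round(4))
    cv2.imwrite(f"pics/{n}_m.png",mb//2+ms//2)
E
```

```text
scene [107  31 172] [105  32 173] [104  54 100] [106  27 158]
board px [[276.2, 141.1], [381.6, 182.7], [300.9, 306.9], [183.2, 249.2]]
[[ 0.3467  0.2465  0.006 ]
 [ 0.6219  0.2873  0.006 ]
 [ 0.6754 -0.0772  0.006 ]
 [ 0.3993 -0.1177  0.006 ]]
sides [0.2782 0.3684 0.279  0.368 ]
shelf px [[270.1, 231.7], [314.5, 243.2], [299.7, 281.1], [253.1, 268.5]]
[[ 0.5228  0.0151  0.026 ]
 [ 0.6131  0.0475  0.026 ]
 [ 0.6458 -0.0427  0.026 ]
 [ 0.555  -0.0754  0.026 ]]
sides [0.0959 0.0959 0.0965 0.0961]
side [107  25 182] [107  27 177] [106  44 122] [ 33  45 183]
board px [[374.0, 261.1], [374.0, 317.9], [179.1, 318.1], [216.1, 160.7]]
[[ 0.7162 -0.0098  0.006 ]
 [ 0.6836 -0.1443  0.006 ]
 [ 0.3092 -0.0848  0.006 ]
 [ 0.4049  0.3536  0.006 ]]
sides [0.1384 0.3791 0.4486 0.4785]Traceback (most recent call last):
  File "<stdin>", line 12, in <module>
  File "m.py", line 12, in quad
    p,q=a[i],a[(i+1)%4]; u=(q-p)/np.linalg.norm(q-p); n=np.array([-u[1],u[0]])
             ~^^^^^^^^^
IndexError: index 1 is out of bounds for axis 0 with size 1
```

```bash
python3 - <<'E'
from m import *
roi={"scene":((170,130,400,320),(245,225,325,292)),"side":((180,160,375,335),(275,235,355,300))}
Q={};C={}
for n in("scene","side"):
    im=cv2.imread(f"pics/{n}0.png"); hsv=cv2.cvtColor(im,cv2.COLOR_BGR2HSV); c=C[n]=r.camera_info(n)
    win=np.zeros(im.shape[:2],np.uint8);x0,y0,x1,y1=roi[n][0]; win[y0:y1,x0:x1]=255
    mb=cv2.inRange(hsv,(85,0,150 if n=="side" else 125),(130,75,255))&win
    mb=cv2.morphologyEx(mb,cv2.MORPH_OPEN,np.ones((3,3)))
    win[:]=0; x0,y0,x1,y1=roi[n][1]; win[y0:y1,x0:x1]=255
    ms=cv2.inRange(hsv,(18,35,145),(45,255,255))&win
    for k,m,z in(("b",mb,.006),("s",ms,.026)):
        q=Q[n+k]=quad(m); W=onz(c,q,z); print(n,k,q.round(1).tolist(),"sides",np.linalg.norm(W-np.roll(W,-1,0),axis=1).round(4),"centre",W.mean(0).round(4)); print(W.round(4).tolist())
for k in"bs":
    A=Q["scene"+k];B=Q["side"+k]
    Wa=onz(C["scene"],A,.01);Wb=onz(C["side"],B,.01)
    for i in range(4):
        j=np.argmin(np.linalg.norm(Wb-Wa[i],axis=1)); print(k,tri(C["scene"],A[i],C["side"],B[j]).round(4))
E
```

```text
scene b [[276.2, 141.1], [381.6, 182.7], [300.9, 306.9], [183.1, 249.3]] sides [0.2782 0.3685 0.279  0.3682] centre [0.5108 0.0847 0.006 ]
[[0.3467, 0.2465, 0.006], [0.6219, 0.2873, 0.006], [0.6754, -0.0773, 0.006], [0.3994, -0.1179, 0.006]]
scene s [[270.0, 231.3], [314.9, 243.0], [300.1, 281.2], [252.8, 268.4]] sides [0.0972 0.0966 0.0977 0.097 ] centre [ 0.5841 -0.0135  0.026 ]
[[0.522, 0.0158, 0.026], [0.6135, 0.0483, 0.026], [0.6464, -0.0425, 0.026], [0.5544, -0.0756, 0.026]]
side b [[307.8, 169.8], [363.0, 290.3], [228.1, 327.0], [194.1, 194.6]] sides [0.3671 0.2774 0.3684 0.2781] centre [0.5127 0.0833 0.006 ]
[[0.6233, 0.2854, 0.006], [0.6768, -0.0778, 0.006], [0.4025, -0.1193, 0.006], [0.3482, 0.2451, 0.006]]
side s [[322.4, 240.3], [346.2, 273.0], [304.0, 292.6], [281.5, 258.1]] sides [0.0968 0.0972 0.0969 0.0972] centre [ 0.5861 -0.0151  0.026 ]
[[0.6156, 0.047, 0.026], [0.648, -0.0443, 0.026], [0.5566, -0.0773, 0.026], [0.5242, 0.014, 0.026]]
b [0.3482 0.2446 0.0074]
b [0.623  0.2849 0.0076]
b [ 0.6763 -0.0785  0.0078]
b [ 0.4025 -0.1205  0.0098]
s [0.5238 0.0134 0.0284]
s [0.615  0.0459 0.0285]
s [ 0.6475 -0.0443  0.0276]
s [ 0.5561 -0.0777  0.0284]
```

```bash
cat >> m.py <<'E'
TH=np.radians(8.37); B0=np.array([.5118,.084])
E2=np.array([[np.cos(TH),-np.sin(TH)],[np.sin(TH),np.cos(TH)]])
def b2w(p): return B0+E2@np.array(p)
def w2b(p): return E2.T@(np.array(p)[:2]-B0)
def go(pt,yaw,z=None):
    """shift/turn from the present pose to world xy pt, height z, with tool z at world angle yaw (deg), tool x down"""
    o=r.get_obs(); T=rot(o['orientation']); p=o['tcp_pos']
    a=np.radians(yaw); Z=np.array([np.cos(a),np.sin(a),0]); X=np.array([0,0,-1.]); M=np.c_[X,np.cross(Z,X),Z]
    d=np.array([pt[0],pt[1],p[2] if z is None else z])-p
    print("t",o['clock'],"shift",T.inv().apply(d).round(4).tolist(),"turn/5deg",(np.degrees((T.inv()*R.from_matrix(M)).as_rotvec())/5).round(2).tolist())
def st():
    o=r.get_obs();T=rot(o['orientation']).as_matrix();F=o['contact_force']
    print("t",round(o['clock'],2),"tcp",o['tcp_pos'].round(4),"board",w2b(o['tcp_pos']).round(4),"yawz",np.degrees(np.arctan2(T[1,2],T[0,2])).round(1),"x",T[:,0].round(3),"F",F.round(1),"Fb",(E2.T@F[:2]).round(1),"j",o['joints'].round(2),"g",round(o['grip_width'],4))
E
python3 - <<'E'
from m import *
st()
S=np.array([.5851,-.0143]); s=109.55; n=np.array([np.cos(np.radians(s)),np.sin(np.radians(s))]); t=np.array([n[1],-n[0]]) # n shelf+x, t = -shelf y
for y,d in((0,.12),(0,.085)):
    P=S-n*d-t*y; print(P); go(P,s,.1)
print("post",b2w([.083,-.010]))
E
```

```text
t 0.1 tcp [ 0.2311 -0.6336  0.2097] board [-0.3821 -0.6691] yawz -160.0 x [-0.001  0.001 -1.   ] F [-0.6 -0.6 -1.1] Fb [-0.7 -0.5] j [ 1.11  0.48  0.02  1.56 -0.01  1.11 -0.08] g 0.0852
[ 0.62525552 -0.12738198]
t 0.1 shift [0.1102, -0.3403, -0.5438] turn/5deg [18.1, 0.02, 0.01]
[ 0.61354349 -0.09439974]
t 0.1 shift [0.1103, -0.3753, -0.5441] turn/5deg [18.1, 0.02, 0.01]
post [0.59537159 0.08618841]
```

```bash
python3 - <<'E'
from m import *
go([.6135,-.0944],109.55-180,.1)
E
```

```text
t 0.1 shift [0.1103, -0.3753, -0.544] turn/5deg [-17.9, -0.01, 0.02]
```

>>> {"method": "carry_out", "body": {
  "targets": [0,0,-0.031,-0.045,-1.5,0,0,0,0,-0.062,-0.09,-3,0,0,0,0,-0.094,-0.136,-4.5,0,0,0,0.01,-0.125,-0.18,-6,0,0,0,0.02,-0.156,-0.226,-7.5,0,0,0,0.03,-0.188,-0.272,-9,0,0,0,0.04,-0.219,-0.317,-10.5,0,0,0,0.05,-0.25,-0.363,-12,0,0,0,0.07,-0.281,-0.408,-13.5,0,0,0,0.09,-0.313,-0.453,-15,0,0,0,0.1,-0.345,-0.5,-16.5,0,0,0,0.11,-0.375,-0.544,-17.9,0,0],
  "squeeze": 40
}}

```text
clock: 1.6
tcp_pos: [0.6142, -0.093, 0.0995]
orientation: [0.952, 1.355, -0.951]
contact_force: [1.3, 0.1, 0.8]
grip_width: -0.0001
```

```bash
python3 - <<'E'
from m import *
st()
c=r.camera_info("wrist"); im=r.grab_frame("wrist"); cv2.imwrite("pics/w1.png",im)
hsv=cv2.cvtColor(im,cv2.COLOR_BGR2HSV); ms=cv2.inRange(hsv,(18,35,120),(45,255,255)); cv2.imwrite("pics/w1m.png",ms)
q=quad(ms); W=onz(c,q,.026); print(q.round(1).tolist(),W.round(4).tolist(),np.linalg.norm(W-np.roll(W,-1,0),axis=1).round(4),W.mean(0))
go([.6135,-.0944],109.55-180,.015)
E
```

```text
t 1.6 tcp [ 0.6142 -0.093   0.0995] board [ 0.0755 -0.19  ] yawz -70.2 x [-0.001  0.002 -1.   ] F [1.3 0.1 0.8] Fb [ 1.3 -0.1] j [ 0.39  0.55 -0.47  1.76  0.3   0.9   0.14] g -0.0001
[[580.0, 60.7], [565.8, 127.2], [509.1, 126.2], [430.3, 19.0]] [[0.7335, 0.0835, 0.026], [0.7447, 0.0411, 0.026], [0.7059, 0.0268, 0.026], [0.6279, 0.0684, 0.026]] [0.0439 0.0413 0.0884 0.1067] [0.70301126 0.05495146 0.026     ]
t 1.65 shift [0.0838, -0.0078, 0.0091] turn/5deg [0.2, -0.08, -0.05]
```

View pics/w1.png

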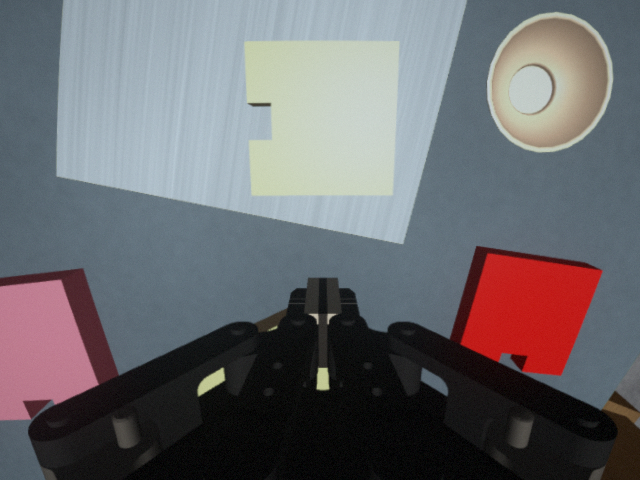

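Wrist view: the shelf spans (245–400, 40–195) with its notch at the left (260,122). The shut fingers at (323,290) are in line with its centre.

>>> {"method": "carry_out", "body": {
  "targets": [0,0.02,-0.008,0.009,0.2,0,0,0,0.05,-0.008,0.009,0.2,0,0,0,0.075,-0.008,0.009,0.2,0,0,0,0.083,-0.008,0.009,0.2,0,0,0,0.083,-0.008,0.009,0.2,0,0]
}}

```text
clock: 2.28
tcp_pos: [0.6131, -0.0945, 0.0156]
orientation: [0.961, 1.356, -0.949]
contact_force: [0.9, 0.6, 0.2]
grip_width: -0.0001
```

```bash
python3 - <<'E'
from m import *
st()
go([.6135,-.0944],109.55-180,.015)
E
```

```text
t 2.27 tcp [ 0.6131 -0.0945  0.0156] board [ 0.0742 -0.1913] yawz -70.5 x [ 0.001  0.008 -1.   ] F [0.9 0.6 0.2] Fb [1.  0.5] j [ 0.37  0.66 -0.42  1.8   0.37  0.75  0.1 ] g -0.0001
t 2.275 shift [0.0006, 0.0004, 0.0001] turn/5deg [-0.01, -0.08, -0.04]
```

>>> {"method": "carry_out", "body": {
  "targets": [0,0,0,-0.008,0,0,0,0,0,0,-0.016,0,0,0,0,0,0,-0.022,0,0,0,0,0,0,-0.027,0,0,0,0,0,0,-0.032,0,0,0,0,0,0,-0.038,0,0,0,0,0,0,-0.044,0,0,0,0,0,0,-0.049,0,0,0,0,0,0,-0.053,0,0,0,0,0,0,-0.053,0,0,0]
}}

```text
clock: 3.52
tcp_pos: [0.5952, -0.0441, 0.016]
orientation: [0.961, 1.356, -0.949]
contact_force: [0.3, -0.7, -0.3]
grip_width: 0.0001
```

```bash
cat >> m.py <<'E'
def shelf(tag):
    """shelf top from the scene camera: largest buff blob over the board, clipped clear of the big slab"""
    im=r.grab_frame("scene"); cv2.imwrite(f"pics/{tag}.png",im[100:340,150:470]); c=r.camera_info("scene")
    hsv=cv2.cvtColor(im,cv2.COLOR_BGR2HSV); win=np.zeros(im.shape[:2],np.uint8)
    bc=np.array([[276,141],[382,183],[301,307],[183,249]],np.int32); cv2.fillConvexPoly(win,bc,255)
    ms=cv2.inRange(hsv,(18,35,145),(45,255,255))&win
    q=quad(ms); W=onz(c,q,.026); s=np.linalg.norm(W-np.roll(W,-1,0),axis=1); C=W.mean(0)[:2]+[.001,-.0008]
    e=[np.degrees(np.arctan2(*(W[(i+1)%4]-W[i])[[1,0]]))-8.37 for i in range(4)]
    print("sides",s.round(4),"centre board",w2b(C).round(4),"edge angles rel board",np.mod(np.array(e)+45,90).round(1)-45,"corners b",[w2b(w).round(3).tolist() for w in W])
E
python3 - <<'E'
from m import *
st(); shelf("s2")
E
```

```text
t 3.52 tcp [ 0.5952 -0.0441  0.016 ] board [ 0.0639 -0.1389] yawz -70.4 x [ 0.001  0.008 -1.   ] F [ 0.3 -0.7 -0.3] Fb [ 0.2 -0.7] j [ 0.3   0.63 -0.43  1.86  0.37  0.72  0.01] g 0.0001
sides [0.0922 0.0988 0.0271 0.1171] centre board [ 0.0617 -0.1263] edge angles rel board [ 11.6  11.5   9.  -44.7] corners b [[0.096, -0.054], [0.115, -0.145], [0.018, -0.164], [0.014, -0.138]]
```

View pics/s2.png

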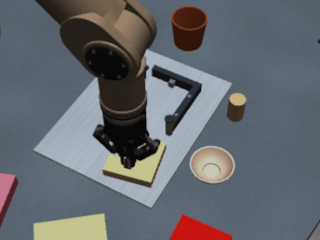

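```bash
python3 - <<'E'
from m import *
a=cv2.imread("pics/s2.png")[100:200,70:190]; b=r.grab_frame("side")[180:320,220:388]; c=r.grab_frame("wrist")
f=lambda i:cv2.resize(i,(400,300))
cv2.imwrite("pics/m3.png",np.vstack([np.hstack([f(a),f(b)]),np.hstack([f(c),f(c)*0])]))
for n in("scene","side"):
    # pixel of tcp
    cm=r.camera_info(n); o=r.get_obs(); 
    p=rot(cm['orientation']).inv().apply(o['tcp_pos']-np.array(cm['xyz'])); print(n,cm['cx']+cm['fx']*p[0]/-p[2],cm['cy']-cm['fy']*p[1]/-p[2])
st()
E
```

```text
scene 279.1045646383365 271.50996426138596
side 320.51522075587434 279.55572688557737
t 3.67 tcp [ 0.5954 -0.0448  0.016 ] board [ 0.064  -0.1396] yawz -70.5 x [ 0.001  0.008 -1.   ] F [-0.2  0.6  0.9] Fb [-0.2  0.6] j [ 0.3   0.63 -0.43  1.86  0.37  0.72  0.01] g -0.0001
```

View pics/m3.png

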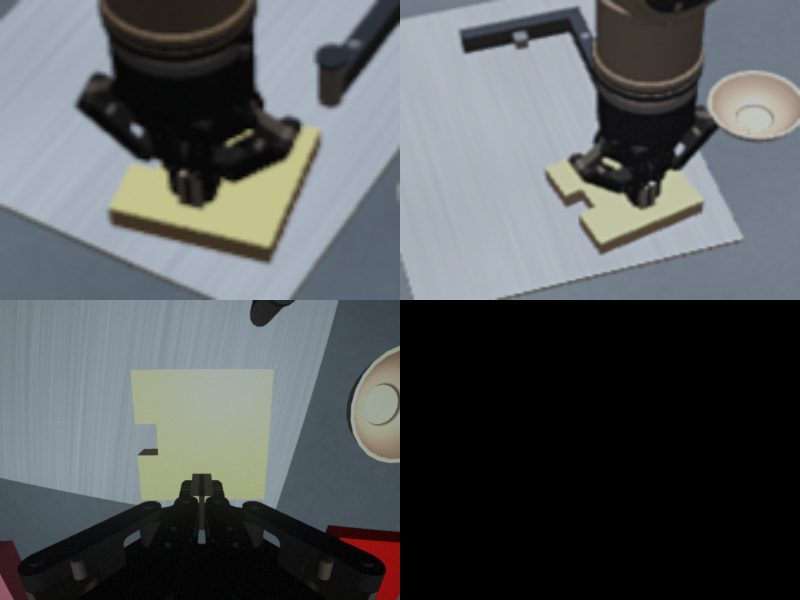

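The tips are over the shelf's top: wrist crop tip at (200,475), beyond the shelf edge at y≈500. So they stand higher than the TCP reading suggests, and the shelf hasn't moved. I'll back off, then feel downward for the board.

>>> {"method": "carry_out", "body": {
  "targets": [0,-0.004,0,0.012,0,0,0,0,-0.004,0,0.03,0,0,0,0,-0.002,0,0.045,0,0,0,0,0.002,0,0.05,0,0,0,0,0.005,0,0.05,0,0,0,0,0.008,0,0.05,0,0,0,0,0.008,0,0.05,0,0,0]
}}

```text
clock: 4.55
tcp_pos: [0.6117, -0.0911, 0.0073]
orientation: [0.96, 1.357, -0.949]
contact_force: [-0.2, 1.0, -0.6]
grip_width: -0.0001
```

```bash
python3 - <<'E'
from m import *
st()
E
```

```text
t 4.55 tcp [ 0.6117 -0.0911  0.0073] board [ 0.0734 -0.1878] yawz -70.4 x [-0.     0.008 -1.   ] F [-0.2  1.  -0.6] Fb [-0.1  1. ] j [ 0.36  0.67 -0.42  1.81  0.37  0.74  0.08] g -0.0001
```

>>> {"method": "carry_out", "body": {
  "targets": [0,0,0,-0.008,0,0,0,0,0,0,-0.012,0,0,0,0,0.001,0,-0.012,0,0,0,0,0.002,0,-0.012,0,0,0,0,0.003,0,-0.012,0,0,0]
}}

```text
clock: 5.18
tcp_pos: [0.6077, -0.0801, 0.0043]
orientation: [0.96, 1.356, -0.95]
contact_force: [0.0, 0.2, 0.1]
grip_width: -0.0
```

```bash
python3 - <<'E'
from m import *
st()
E
```

```text
t 5.17 tcp [ 0.6077 -0.0801  0.0043] board [ 0.071  -0.1763] yawz -70.5 x [-0.     0.008 -1.   ] F [0.  0.2 0.1] Fb [0.1 0.2] j [ 0.34  0.67 -0.42  1.83  0.37  0.73  0.06] g -0.0
```

>>> {"method": "carry_out", "body": {
  "targets": [0,0.001,0,0,0,0,0,0,0.002,0,0,0,0,0,0,0.003,0,0,0,0,0,0,0.003,0,0,0,0,0]
}}

```text
clock: 5.68
tcp_pos: [0.6077, -0.08, 0.0012]
orientation: [0.96, 1.356, -0.95]
contact_force: [-0.0, -0.9, 0.4]
grip_width: -0.0001
```

```bash
python3 - <<'E'
from m import *
st()
b=r.grab_frame("side")[220:320,260:380]; a=r.grab_frame("scene")[220:320,220:340]; c=r.grab_frame("wrist")
f=lambda i:cv2.resize(i,(400,300),interpolation=cv2.INTER_CUBIC)
cv2.imwrite("pics/m4.png",np.vstack([np.hstack([f(a),f(b)]),np.hstack([f(c),f(c)*0])]))
E
```

```text
t 5.67 tcp [ 0.6077 -0.08    0.0012] board [ 0.071  -0.1762] yawz -70.5 x [-0.     0.008 -1.   ] F [-0.  -0.9  0.4] Fb [-0.2 -0.8] j [ 0.34  0.67 -0.42  1.83  0.38  0.72  0.06] g -0.0001
```

View pics/m4.png

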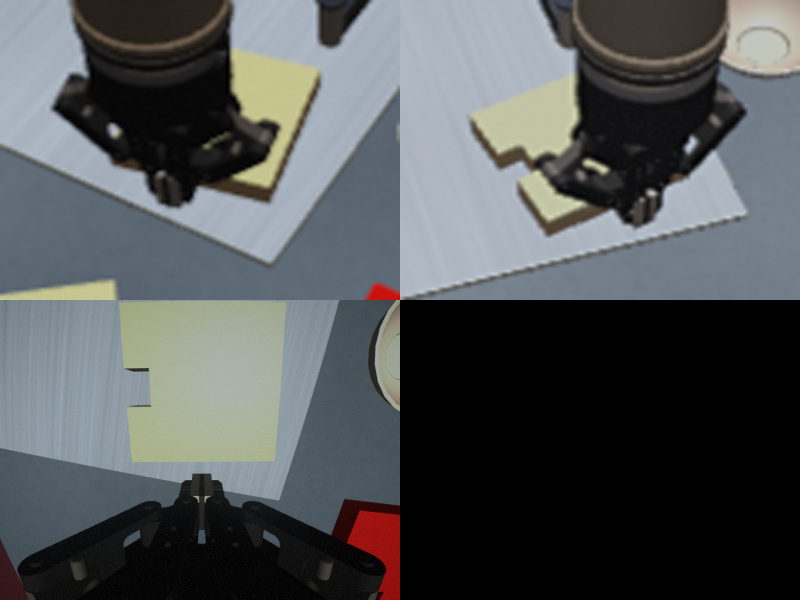

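```bash
python3 - <<'E'
from m import *
o=r.get_obs()
cs,cd=r.camera_info("scene"),r.camera_info("side")
print(tri(cs,[271,288],cd,[331.5,294.5]).round(4),o['tcp_pos'])
for n,cm in(("scene",cs),("side",cd)):
    p=rot(cm['orientation']).inv().apply(o['tcp_pos']-np.array(cm['xyz'])); print(n,cm['cx']+cm['fx']*p[0]/-p[2],cm['cy']-cm['fy']*p[1]/-p[2])
E
```

```text
[ 0.6097 -0.0867  0.021 ] [ 0.60776857 -0.08001768  0.00130948]
scene 272.91432609150985 290.719411968012
side 329.5236081293198 297.215729611821
```

>>> {"method": "carry_out", "body": {
  "targets": [0,0.001,0,0,0,0,0,0,0.002,0,0,0,0,0,0,0.003,0,0,0,0,0,0,0.003,0,0,0,0,0]
}}

```text
clock: 6.32
tcp_pos: [0.6077, -0.08, -0.0018]
orientation: [0.96, 1.357, -0.95]
contact_force: [0.5, 0.9, 0.1]
grip_width: -0.0001
```

```bash
python3 - <<'E'
from m import *
st()
E
```

```text
t 6.33 tcp [ 0.6077 -0.08   -0.0018] board [ 0.071  -0.1762] yawz -70.5 x [-0.     0.008 -1.   ] F [0.5 0.9 0.1] Fb [0.6 0.8] j [ 0.34  0.68 -0.41  1.83  0.38  0.72  0.06] g -0.0001
```

>>> {"method": "carry_out", "body": {
  "targets": [0,0.001,0,0,0,0,0,0,0.002,0,0,0,0,0,0,0.003,0,0,0,0,0,0,0.004,0,0,0,0,0,0,0.004,0,0,0,0,0]
}}

```text
clock: 6.95
tcp_pos: [0.6076, -0.08, -0.0059]
orientation: [0.96, 1.357, -0.95]
contact_force: [-0.3, -0.5, 0.3]
grip_width: -0.0
```

```bash
python3 - <<'E'
from m import *
st()
E
```

```text
t 6.95 tcp [ 0.6076 -0.08   -0.0059] board [ 0.0709 -0.1762] yawz -70.5 x [-0.     0.008 -1.   ] F [-0.3 -0.5  0.3] Fb [-0.4 -0.4] j [ 0.34  0.68 -0.41  1.83  0.38  0.71  0.06] g -0.0
```

>>> {"method": "carry_out", "body": {
  "targets": [0,0.001,0,0,0,0,0,0,0.002,0,0,0,0,0,0,0.003,0,0,0,0,0,0,0.004,0,0,0,0,0,0,0.004,0,0,0,0,0]
}}

```text
clock: 7.58
tcp_pos: [0.6075, -0.0799, -0.01]
orientation: [0.96, 1.357, -0.95]
contact_force: [-0.1, -0.4, 0.2]
grip_width: 0.0003
```

```bash
python3 - <<'E'
from m import *
st()
E
```

```text
t 7.58 tcp [ 0.6075 -0.0799 -0.01  ] board [ 0.0709 -0.1761] yawz -70.5 x [-0.001  0.008 -1.   ] F [-0.1 -0.4  0.2] Fb [-0.1 -0.4] j [ 0.33  0.69 -0.41  1.83  0.39  0.7   0.05] g 0.0003
```

>>> {"method": "carry_out", "body": {
  "targets": [0,0.001,0,0,0,0,0,0,0.002,0,0,0,0,0,0,0.003,0,0,0,0,0,0,0.003,0,0,0,0,0]
}}

```text
clock: 8.07
tcp_pos: [0.6074, -0.0799, -0.0131]
orientation: [0.96, 1.357, -0.95]
contact_force: [0.1, -0.4, -0.0]
grip_width: -0.0003
```

```bash
python3 - <<'E'
from m import *
st()
b=r.grab_frame("side")[250:310,300:380]; a=r.grab_frame("scene")[250:310,230:310]; c=r.grab_frame("wrist")
f=lambda i:cv2.resize(i,(400,300),interpolation=cv2.INTER_CUBIC)
cv2.imwrite("pics/m5.png",np.vstack([np.hstack([f(a),f(b)]),np.hstack([f(c),f(c)*0])]))
E
```

```text
t 8.07 tcp [ 0.6074 -0.0799 -0.0131] board [ 0.0708 -0.176 ] yawz -70.4 x [-0.001  0.008 -1.   ] F [ 0.1 -0.4 -0. ] Fb [ 0.1 -0.5] j [ 0.33  0.69 -0.41  1.83  0.39  0.7   0.05] g -0.0003
```

View pics/m5.png

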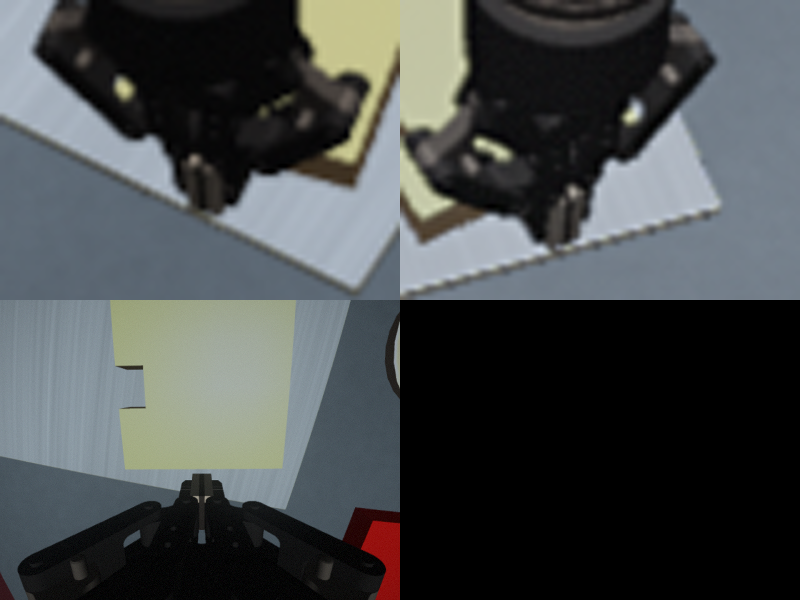

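The tips now nearly touch the board's edge line (scene crop (205,212), side crop (555,245)), so the real tips stand about 19 mm above the reported TCP. I'll raise 3 mm and push.

>>> {"method": "carry_out", "body": {
  "targets": [0,-0.003,0,0,0,0,0,0,-0.003,0,-0.006,0,0,0,0,-0.003,0,-0.011,0,0,0,0,-0.003,0,-0.016,0,0,0,0,-0.003,0,-0.021,0,0,0,0,-0.003,0,-0.026,0,0,0,0,-0.003,0,-0.031,0,0,0,0,-0.003,0,-0.036,0,0,0,0,-0.003,0,-0.036,0,0,0]
}}

```text
clock: 9.35
tcp_pos: [0.5952, -0.045, -0.0098]
orientation: [0.96, 1.358, -0.949]
contact_force: [0.0, -0.4, -0.2]
grip_width: 0.0001
```

```bash
cat >> m.py <<'E'
def snap(tag):
    st(); a=r.grab_frame("scene")[110:320,170:450]; w=r.grab_frame("wrist"); b=r.grab_frame("side")[160:340,180:420]
    f=lambda i:cv2.resize(i,(400,300),interpolation=cv2.INTER_CUBIC)
    cv2.imwrite(f"pics/{tag}.png",np.vstack([np.hstack([f(a),f(b)]),np.hstack([f(w),f(w)*0])]))
def wcorn(zt=.026):
    """visible straight edges of the shelf in the wrist view, board frame"""
    c=r.camera_info("wrist"); im=r.grab_frame("wrist"); i=im.astype(int)
    m=((i[:,:,2]-i[:,:,0]>12)&(i[:,:,1]-i[:,:,0]>12)&(abs(i[:,:,2]-i[:,:,1])<40)&(i[:,:,1]>60)).astype(np.uint8)*255
    m=cv2.morphologyEx(m,cv2.MORPH_CLOSE,np.ones((7,7))); m=cv2.morphologyEx(m,cv2.MORPH_OPEN,np.ones((9,9)))
    cs,_=cv2.findContours(m,cv2.RETR_EXTERNAL,cv2.CHAIN_APPROX_NONE); k=max(cs,key=cv2.contourArea)
    a=cv2.approxPolyDP(k,6,True).reshape(-1,2); W=onz(c,a,zt)
    for p,w in zip(a,W): print(p.tolist(),w2b(w).round(4).tolist(),end=" | ")
    print()
    B=np.array([w2b(w) for w in W])
    for q in range(len(B)):
        d=B[(q+1)%len(B)]-B[q]
        if np.hypot(*d)>.025: print("edge",q,"len",np.hypot(*d).round(4),"ang",np.degrees(np.arctan2(d[1],d[0])).round(1),end="; ")
    print()
E
python3 - <<'E'
from m import *
snap("m6"); wcorn()
E
```

```text
t 9.35 tcp [ 0.5952 -0.045  -0.0098] board [ 0.0637 -0.1398] yawz -70.4 x [-0.001  0.009 -1.   ] F [ 0.  -0.4 -0.2] Fb [-0.  -0.4] j [ 0.28  0.67 -0.41  1.87  0.39  0.68 -0.01] g 0.0001
[185, 13] [-0.0062, -0.0401] | [191, 125] [0.0004, -0.0773] | [235, 130] [0.0167, -0.0761] | [236, 189] [0.02, -0.0976] | [197, 192] [0.0053, -0.1016] | [204, 282] [0.0119, -0.1381] | [445, 284] [0.1099, -0.1198] | [456, 165] [0.1003, -0.0724] | [442, 165] [0.0951, -0.0735] | [401, 195] [0.0826, -0.0876] | [354, 197] [0.065, -0.0919] | [318, 190] [0.0509, -0.092] | [292, 159] [0.0392, -0.0825] | [287, 84] [0.0328, -0.0569] | [323, 57] [0.0437, -0.0456] | [347, 21] [0.0496, -0.0325] | [371, 28] [0.0582, -0.033] | [375, 13] [0.0585, -0.028] | 
edge 0 len 0.0378 ang -79.9; edge 4 len 0.0371 ang -79.8; edge 5 len 0.0997 ang 10.6; edge 6 len 0.0483 ang 101.4; edge 12 len 0.0264 ang 103.9; edge 17 len 0.0659 ang -169.4;
```

View pics/m6.png

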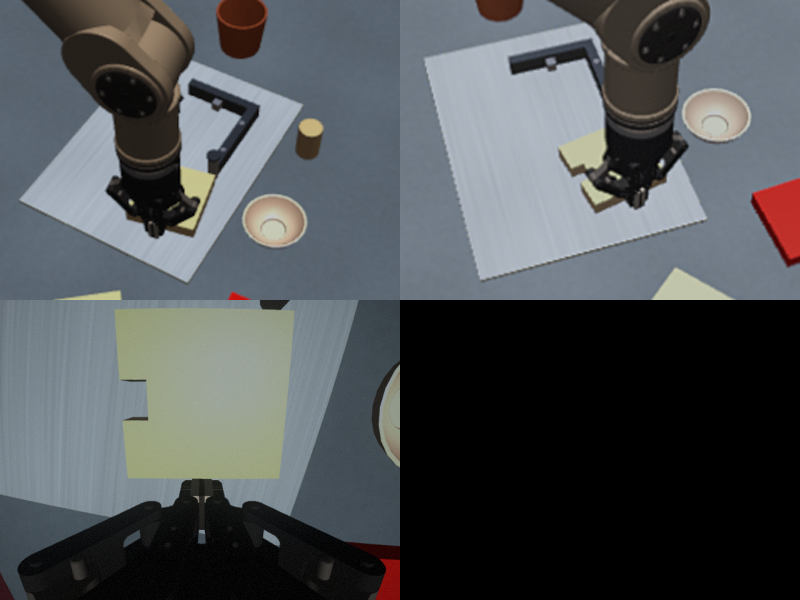

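The wrist view now shows the shelf square ahead of the fingers, its near edge running (127,478)–(280,478), with the post just beyond its right end at (272,303). About 5 mm of gap is left to the post.

```bash
cat >> m.py <<'E'
def Rm(d): a=np.radians(d); return np.array([[np.cos(a),-np.sin(a)],[np.sin(a),np.cos(a)]])
POST=np.array([.083,-.010])
def swing(rows,z=-.0095,h=.0112):
    """rows of (phi,c,yt): shelf heading in the board, post contact and tool place along the shelf's y -> tool-frame rows"""
    o=r.get_obs(); T=rot(o['orientation']); p=o['tcp_pos']
    y0=np.degrees(np.arctan2(T.as_matrix()[1,2],T.as_matrix()[0,2]))
    for f,c,yt in rows:
        C=POST-Rm(f)@[.058,c]; P=b2w(C+Rm(f)@[-.05-h,yt]); d=T.inv().apply(np.array([*P,z])-p)
        yaw=f+8.37-180; turn=-((yaw-y0+180)%360-180)/5
        print(f,d.round(4).tolist(),round(turn,2))
E
python3 - <<'E'
from m import *
swing([(100.8,-.044,-.001)]+[(p,c,-.001) for p,c in zip(range(97,57,-4),np.r_[-.044,-.043,-.042,-.041,-.040,-.039,-.038,[-.038]*3])])
E
```

```text
100.8 [-0.0002, 0.0004, -0.0056] 0.07
97 [-0.0002, -0.0074, -0.0088] 0.83
93 [-0.0002, -0.0144, -0.0125] 1.63
89 [-0.0002, -0.0211, -0.0166] 2.43
85 [-0.0002, -0.0275, -0.0212] 3.23
81 [-0.0002, -0.0336, -0.0261] 4.03
77 [-0.0001, -0.0393, -0.0313] 4.83
73 [-0.0001, -0.0448, -0.0369] 5.63
69 [-0.0001, -0.0507, -0.0433] 6.43
65 [-0.0, -0.0561, -0.0501] 7.23
61 [0.0, -0.061, -0.0573] 8.03
```

>>> {"method": "carry_out", "body": {
  "targets": [0,0,0,-0.006,0,0,0,0,0,-0.005,-0.009,0.8,0,0,0,0,-0.011,-0.013,1.6,0,0,0,0,-0.018,-0.017,2.4,0,0,0,0,-0.025,-0.021,3.2,0,0,0,0,-0.032,-0.026,4,0,0,0,0,-0.032,-0.026,4,0,0]
}}

```text
clock: 10.42
tcp_pos: [0.5559, -0.0317, -0.0096]
orientation: [1.22, 1.213, -1.211]
contact_force: [0.1, 0.6, 0.7]
grip_width: -0.0001
```

```bash
python3 - <<'E'
from m import *
st(); wcorn()
c=r.camera_info("wrist"); o=r.get_obs()
E
```

```text
t 10.43 tcp [ 0.5559 -0.0317 -0.0096] board [ 0.0268 -0.1209] yawz -90.4 x [-0.001  0.008 -1.   ] F [0.1 0.6 0.7] Fb [0.2 0.6] j [ 0.2   0.61 -0.32  1.97  0.31  0.61 -0.33] g -0.0001
[199, 14] [0.0002, -0.0042] | [203, 125] [-0.0067, -0.0411] | [247, 130] [0.0091, -0.0455] | [246, 191] [0.0041, -0.0675] | [207, 192] [-0.0109, -0.0655] | [212, 282] [-0.0177, -0.102] | [452, 288] [0.0803, -0.1199] | [483, 24] [0.0978, -0.0222] | [437, 23] [0.0816, -0.0199] | [459, 69] [0.0881, -0.0361] | [458, 92] [0.0871, -0.0439] | [421, 165] [0.0714, -0.0679] | [347, 193] [0.0423, -0.0742] | [292, 171] [0.0229, -0.0628] | [291, 155] [0.0236, -0.0569] | [280, 146] [0.0201, -0.0531] | [271, 88] [0.0205, -0.0326] | [303, 35] [0.0348, -0.0171] | [303, 16] [0.0358, -0.011] | 
edge 0 len 0.0375 ang -100.5; edge 4 len 0.0372 ang -100.6; edge 5 len 0.0997 ang -10.3; edge 6 len 0.0992 ang 79.8; edge 10 len 0.0288 ang -123.2; edge 11 len 0.0298 ang -167.8; edge 18 len 0.0362 ang 169.2;
```

```bash
python3 - <<'E'
from m import *
swing([(p,-.033,.003) for p in range(76,34,-4)],h=.0108)
E
```

```text
76 [-0.0, -0.0086, -0.0032] 1.06
72 [-0.0, -0.0165, -0.0068] 1.86
68 [0.0, -0.0242, -0.0108] 2.66
64 [0.0001, -0.0315, -0.0154] 3.46
60 [0.0001, -0.0385, -0.0206] 4.26
56 [0.0002, -0.0451, -0.0261] 5.06
52 [0.0002, -0.0513, -0.0322] 5.86
48 [0.0003, -0.0571, -0.0386] 6.66
44 [0.0004, -0.0624, -0.0455] 7.46
40 [0.0004, -0.0673, -0.0527] 8.26
36 [0.0005, -0.0716, -0.0602] 9.06
```

>>> {"method": "carry_out", "body": {
  "targets": [0,0,-0.0085,-0.003,1,0,0,0,0,-0.0165,-0.007,1.9,0,0,0,0,-0.024,-0.011,2.7,0,0,0,0,-0.0315,-0.0155,3.5,0,0,0,0,-0.0385,-0.0205,4.3,0,0,0,0,-0.045,-0.026,5.1,0,0,0,0,-0.051,-0.032,5.9,0,0,0,0,-0.051,-0.032,5.9,0,0]
}}

```text
clock: 11.48
tcp_pos: [0.5056, 0.0011, -0.0093]
orientation: [1.585, 0.926, -1.579]
contact_force: [0.2, 0.5, 0.2]
grip_width: 0.0002
```

```bash
cat >> m.py <<'E'
def pose(BL,BR):
    """shelf pose from the ends of its -x face (left = +y end), board m"""
    BL,BR=np.array(BL),np.array(BR); u=(BL-BR)/np.linalg.norm(BL-BR); n=np.array([u[1],-u[0]]); C=(BL+BR)/2+n*.05
    f=np.degrees(np.arctan2(n[1],n[0])); q=Rm(f).T@(POST-C); t=Rm(f).T@(w2b(r.get_obs()['tcp_pos'])-C)
    print("len",np.linalg.norm(BL-BR).round(4),"phi",f.round(1),"C",C.round(4),"post in shelf",q.round(4),"tool in shelf",t.round(4))
E
python3 - <<'E'
from m import *
st(); wcorn()
E
```

```text
t 11.47 tcp [ 0.5056  0.0011 -0.0093] board [-0.0182 -0.0811] yawz -119.7 x [-0.001  0.009 -1.   ] F [0.2 0.5 0.2] Fb [0.3 0.4] j [ 0.04  0.54 -0.19  2.1   0.18  0.52 -0.81] g 0.0002
[515, 24] [0.1017, -0.0373] | [427, 23] [0.0764, -0.0184] | [430, 97] [0.0632, -0.0394] | [386, 162] [0.037, -0.0484] | [337, 181] [0.0182, -0.0427] | [282, 164] [0.0057, -0.0249] | [278, 192] [-0.0022, -0.0321] | [239, 193] [-0.0143, -0.023] | [242, 283] [-0.0382, -0.0516] | [481, 288] [0.0389, -0.1149] | 
edge 0 len 0.0316 ang 143.2; edge 2 len 0.0277 ang -161.0; edge 7 len 0.0372 ang -129.8; edge 8 len 0.0997 ang -39.4; edge 9 len 0.0998 ang 51.0;
```

```bash
python3 - <<'E'
from m import *
pose([-.0382,-.0516],[.0389,-.1149])
swing([(p,-.0215,.009) for p in range(47,2,-4)],h=.0108)
E
```

```text
len 0.0998 phi 50.6 C [ 0.0321 -0.0446] post in shelf [ 0.0591 -0.0174] tool in shelf [-0.0601  0.0152]
47 [0.0003, -0.0053, -0.0026] 0.99
43 [0.0004, -0.0133, -0.0057] 1.79
39 [0.0004, -0.021, -0.0094] 2.59
35 [0.0005, -0.0285, -0.0136] 3.39
31 [0.0006, -0.0356, -0.0183] 4.19
27 [0.0006, -0.0424, -0.0235] 4.99
23 [0.0007, -0.0488, -0.0292] 5.79
19 [0.0008, -0.0549, -0.0352] 6.59
15 [0.0009, -0.0604, -0.0417] 7.39
11 [0.0009, -0.0655, -0.0486] 8.19
7 [0.001, -0.0702, -0.0558] 8.99
3 [0.0011, -0.0743, -0.0633] 9.79
```

```bash
python3 - <<'E'
from m import *
swing([(p,-.017+.012*(50-p)/50,.015+.003*(50-p)/50) for p in range(47,2,-4)],h=.0106)
E
```

```text
47 [0.0003, -0.0062, -0.0029] 0.99
43 [0.0004, -0.0135, -0.006] 1.79
39 [0.0004, -0.0205, -0.0095] 2.59
35 [0.0005, -0.0273, -0.0134] 3.39
31 [0.0006, -0.0337, -0.0178] 4.19
27 [0.0006, -0.0399, -0.0226] 4.99
23 [0.0007, -0.0458, -0.0277] 5.79
19 [0.0008, -0.0513, -0.0332] 6.59
15 [0.0008, -0.0565, -0.039] 7.39
11 [0.0009, -0.0612, -0.0451] 8.19
7 [0.0009, -0.0656, -0.0515] 8.99
3 [0.001, -0.0695, -0.0582] 9.79
```

>>> {"method": "carry_out", "body": {
  "targets": [0,0,-0.006,-0.003,1,0,0,0,0,-0.0135,-0.006,1.8,0,0,0,0,-0.0205,-0.0095,2.6,0,0,0,0.0005,-0.027,-0.0135,3.4,0,0,0,0.0005,-0.034,-0.018,4.2,0,0,0,0.0005,-0.04,-0.0225,5,0,0,0,0.0005,-0.046,-0.0275,5.8,0,0,0,0.001,-0.051,-0.033,6.6,0,0,0,0.001,-0.051,-0.033,6.6,0,0]
}}

```text
clock: 12.65
tcp_pos: [0.478, 0.0552, -0.0099]
orientation: [1.958, 0.487, -1.956]
contact_force: [-1.5, -0.4, 0.4]
grip_width: 0.0003
```

```bash
python3 - <<'E'
from m import *
st(); wcorn()
E
```

```text
t 12.65 tcp [ 0.478   0.0552 -0.0099] board [-0.0377 -0.0236] yawz -152.5 x [-0.001  0.009 -1.   ] F [-1.5 -0.4  0.4] Fb [-1.6 -0.2] j [-0.2   0.51 -0.04  2.16  0.03  0.47 -1.35] g 0.0003
[531, 23] [0.0889, -0.0576] | [392, 18] [0.0729, -0.011] | [399, 96] [0.0499, -0.0227] | [374, 131] [0.0355, -0.0186] | [370, 153] [0.0277, -0.02] | [348, 175] [0.0174, -0.0151] | [322, 172] [0.0153, -0.0055] | [296, 180] [0.0092, 0.0029] | [288, 194] [0.0032, 0.0041] | [252, 195] [-0.0017, 0.0171] | [256, 286] [-0.0373, 0.0052] | [496, 288] [-0.0055, -0.0894] | 
edge 0 len 0.0492 ang 109.0; edge 1 len 0.0258 ang -153.1; edge 9 len 0.0376 ang -161.5; edge 10 len 0.0998 ang -71.4; edge 11 len 0.0997 ang 18.6;
```

```bash
python3 - <<'E'
from m import *
pose([-.0373,.0052],[-.0055,-.0894])
swing([(p,-.003+.005*(18-p)/18,.023) for p in (16,13,10,7,5,3,1,0)],h=.0100)
E
```

```text
len 0.0998 phi 18.6 C [ 0.026  -0.0262] post in shelf [ 0.0592 -0.0028] tool in shelf [-0.0595  0.0223]
16 [-0.0003, -0.0055, -0.002] 0.63
13 [-0.0002, -0.0108, -0.0037] 1.23
10 [-0.0002, -0.0159, -0.0057] 1.83
7 [-0.0001, -0.0209, -0.0079] 2.43
5 [-0.0001, -0.0242, -0.0094] 2.83
3 [-0.0001, -0.0275, -0.0111] 3.23
1 [-0.0, -0.0306, -0.0129] 3.63
0 [-0.0, -0.0322, -0.0138] 3.83
```

>>> {"method": "carry_out", "body": {
  "targets": [0,0,-0.0055,-0.002,0.6,0,0,0,0,-0.011,-0.004,1.2,0,0,0,0,-0.016,-0.0055,1.8,0,0,0,0,-0.021,-0.008,2.4,0,0,0,0,-0.024,-0.0095,2.8,0,0,0,0,-0.0265,-0.0105,3.2,0,0,0,0,-0.0265,-0.0105,3.2,0,0]
}}

```text
clock: 13.58
tcp_pos: [0.4745, 0.0834, -0.0099]
orientation: [2.118, 0.223, -2.12]
contact_force: [-3.4, 1.0, -1.4]
grip_width: 0.0001
```

```bash
python3 - <<'E'
from m import *
st(); wcorn()
E
```

```text
t 13.57 tcp [ 0.4745  0.0834 -0.0099] board [-0.037   0.0048] yawz -168.5 x [-0.002  0.008 -1.   ] F [-3.4  1.  -1.4] Fb [-3.3  1.5] j [-0.33  0.51  0.03  2.16 -0.06  0.47 -1.61] g 0.0001
[525, 17] [0.0772, -0.0603] | [370, 17] [0.0727, -0.0062] | [386, 74] [0.0547, -0.0134] | [383, 107] [0.0435, -0.0133] | [351, 169] [0.0209, -0.0035] | [295, 180] [0.0156, 0.0173] | [288, 195] [0.0098, 0.0198] | [249, 197] [0.0082, 0.0348] | [256, 288] [-0.0294, 0.032] | [496, 284] [-0.0221, -0.0673] | 
edge 0 len 0.0543 ang 94.7; edge 7 len 0.0377 ang -175.8; edge 8 len 0.0996 ang -85.8; edge 9 len 0.0995 ang 4.0;
```

>>> {"method": "carry_out", "body": {
  "targets": [0,0,-0.003,-0.0007,0.2,0,0,0,0,-0.005,-0.0013,0.4,0,0,0,0,-0.007,-0.0018,0.6,0,0,0,0,-0.007,-0.0018,0.6,0,0]
}}

```text
clock: 14.12
tcp_pos: [0.4747, 0.0909, -0.0099]
orientation: [2.146, 0.17, -2.149]
contact_force: [-3.6, 0.2, -1.0]
grip_width: 0.0
```

```bash
python3 - <<'E'
from m import *
st(); wcorn()
E
```

```text
t 14.12 tcp [ 0.4747  0.0909 -0.0099] board [-0.0357  0.0123] yawz -171.4 x [-0.002  0.008 -1.   ] F [-3.6  0.2 -1. ] Fb [-3.5  0.7] j [-0.35  0.51  0.05  2.16 -0.07  0.47 -1.67] g 0.0
[372, 16] [0.0736, -0.0052] | [387, 86] [0.0509, -0.0113] | [376, 120] [0.0392, -0.0078] | [342, 170] [0.0213, 0.0042] | [297, 181] [0.0171, 0.0212] | [289, 194] [0.0122, 0.0243] | [251, 196] [0.0114, 0.0389] | [255, 286] [-0.0258, 0.0393] | [495, 287] [-0.0259, -0.0604] | [529, 21] [0.0737, -0.0604] | 
edge 6 len 0.0372 ang 179.5; edge 7 len 0.0997 ang -90.0; edge 8 len 0.0996 ang 0.0; edge 9 len 0.0551 ang 90.1;
```

Shelf heading is 0.0° and it lies on the post and rail side at board (24, −10.5) mm, so the quarter turn is done. Next I go round to its −y face.

```bash
python3 - <<'E'
from m import *
go(b2w([.027,-.085]),98.37-180,-.0095)
E
```

```text
t 14.175 shift [-0.0013, 0.0974, -0.0624] turn/5deg [-17.96, -0.07, 0.09]
```

>>> {"method": "carry_out", "body": {
  "targets": [0,0,0,0.012,0,0,0,0,-0.02,0,0.025,0,0,0,0,-0.05,0,0.03,-1.5,0,0,0,-0.06,0.015,0.03,-3.5,0,0,0,-0.06,0.03,0.02,-5.5,0,0,0,-0.06,0.045,0,-7.5,0,0,0,-0.06,0.06,-0.02,-9.5,0,0,0,-0.06,0.075,-0.035,-11.5,0,0,0,-0.06,0.088,-0.05,-13.5,0,0,0,-0.06,0.097,-0.06,-15.5,0,0,0,-0.06,0.0975,-0.0625,-17.2,0,0,0,-0.06,0.0975,-0.0625,-18,0,0]
}}

```text
clock: 15.68
tcp_pos: [0.5525, 0.0027, 0.0497]
orientation: [1.104, 1.282, -1.091]
contact_force: [0.2, 0.1, -0.5]
grip_width: 0.0004
```

```bash
python3 - <<'E'
from m import *
st()
go(b2w([.027,-.085]),98.37-180,-.0095)
shelf("s7"); wcorn()
E
```

```text
t 15.68 tcp [0.5525 0.0027 0.0497] board [ 0.0284 -0.0864] yawz -81.3 x [ 0.001  0.009 -1.   ] F [ 0.2  0.1 -0.5] Fb [0.2 0.1] j [ 0.13  0.5  -0.31  1.96  0.21  0.7  -0.15] g 0.0004
t 15.675 shift [0.0592, -0.0016, -0.0009] turn/5deg [0.07, -0.1, -0.03]
sides [0.097  0.0588 0.1011 0.0233] centre board [ 0.0519 -0.0102] edge angles rel board [  3.9   0.1 -16.6   0. ] corners b [[0.068, 0.039], [0.075, -0.058], [0.016, -0.058], [0.045, 0.039]]
[221, 29] [-0.0258, 0.0389] | [231, 219] [-0.0257, -0.0601] | [404, 220] [0.0734, -0.06] | [405, 189] [0.0728, -0.0423] | [362, 198] [0.0488, -0.0476] | [327, 190] [0.0291, -0.0432] | [284, 149] [0.0055, -0.0211] | [278, 98] [0.0028, 0.0051] | [285, 62] [0.0068, 0.0228] | [295, 60] [0.0119, 0.0238] | [294, 30] [0.0115, 0.0381] | 
edge 0 len 0.0989 ang -89.9; edge 1 len 0.0991 ang 0.0; edge 5 len 0.0323 ang 136.8; edge 6 len 0.0264 ang 95.9; edge 10 len 0.0373 ang 178.9;
```

>>> {"method": "carry_out", "body": {
  "targets": [0,0.02,-0.001,0,0,0,0,0,0.045,-0.001,0,0,0,0,0,0.059,-0.001,0,0,0,0,0,0.059,-0.001,0,0,0,0,0,0.059,-0.001,-0.008,0,0,0,0,0.059,-0.001,-0.014,0,0,0,0,0.059,-0.001,-0.019,0,0,0,0,0.059,-0.001,-0.024,0,0,0,0,0.059,-0.001,-0.029,0,0,0,0,0.059,-0.001,-0.034,0,0,0,0,0.059,-0.001,-0.039,0,0,0,0,0.059,-0.001,-0.039,0,0,0]
}}

```text
clock: 17.27
tcp_pos: [0.5451, 0.0427, -0.0091]
orientation: [1.105, 1.283, -1.093]
contact_force: [0.8, 0.2, -0.4]
grip_width: -0.0002
```

```bash
python3 - <<'E'
from m import *
st(); wcorn()
E
```

```text
t 17.27 tcp [ 0.5451  0.0427 -0.0091] board [ 0.0269 -0.0457] yawz -81.4 x [-0.     0.009 -1.   ] F [ 0.8  0.2 -0.4] Fb [0.8 0.1] j [ 0.03  0.59 -0.27  2.    0.26  0.58 -0.27] g -0.0002
[174, 18] [-0.0271, 0.0646] | [197, 284] [-0.0268, -0.035] | [437, 284] [0.0731, -0.0347] | [447, 153] [0.0722, 0.0183] | [431, 155] [0.0662, 0.0175] | [389, 192] [0.0509, 0.0034] | [326, 185] [0.0266, 0.0059] | [281, 129] [0.0099, 0.0265] | [288, 68] [0.0128, 0.0475] | [280, 16] [0.0103, 0.0646] | 
edge 0 len 0.0996 ang -89.9; edge 1 len 0.1 ang 0.2; edge 2 len 0.053 ang 90.9; edge 6 len 0.0265 ang 129.1; edge 9 len 0.0374 ang 179.9;
```

>>> {"method": "carry_out", "body": {
  "targets": [0,0,0.0003,-0.005,0,0,0,0,0,0.0006,-0.01,0,0,0,0,0,0.0009,-0.015,0,0,0,0,0,0.0012,-0.02,0,0,0,0,0,0.0015,-0.025,0,0,0,0,0,0.002,-0.03,0,0,0,0,0,0.0025,-0.035,0,0,0,0,0,0.003,-0.04,0,0,0,0,0,0.003,-0.04,0,0,0]
}}

```text
clock: 18.45
tcp_pos: [0.5423, 0.0834, -0.0086]
orientation: [1.105, 1.283, -1.092]
contact_force: [-0.3, 1.1, 0.5]
grip_width: -0.0001
```

```bash
python3 - <<'E'
from m import *
st(); wcorn()
E
```

```text
t 18.45 tcp [ 0.5423  0.0834 -0.0086] board [ 0.0301 -0.005 ] yawz -81.3 x [ 0.    0.01 -1.  ] F [-0.3  1.1  0.5] Fb [-0.2  1.2] j [-0.05  0.59 -0.27  1.99  0.26  0.58 -0.34] g -0.0001
[169, 18] [-0.026, 0.1055] | [192, 284] [-0.026, 0.0054] | [431, 285] [0.0739, 0.0054] | [441, 154] [0.0732, 0.0586] | [374, 191] [0.0483, 0.0444] | [309, 178] [0.0232, 0.0492] | [278, 130] [0.0118, 0.0668] | [290, 69] [0.0166, 0.088] | [277, 63] [0.0119, 0.09] | [275, 17] [0.0115, 0.1051] | 
edge 0 len 0.1001 ang -90.0; edge 1 len 0.0999 ang -0.0; edge 2 len 0.0532 ang 90.7; edge 3 len 0.0287 ang -150.3; edge 4 len 0.0255 ang 169.1; edge 9 len 0.0376 ang 179.4;
```

>>> {"method": "carry_out", "body": {
  "targets": [0,0,0.0003,-0.003,0,0,0,0,0,0.0006,-0.005,0,0,0,0,0,0.0008,-0.007,0,0,0,0,0,0.0008,-0.007,0,0,0]
}}

```text
clock: 19.0
tcp_pos: [0.5421, 0.0905, -0.0085]
orientation: [1.105, 1.283, -1.091]
contact_force: [-0.7, -0.2, -0.3]
grip_width: -0.0002
```

>>> {"method": "carry_out", "body": {
  "targets": [0,0,0,-0.0007,0,0,0,0,0,0,-0.0014,0,0,0,0,0,0,-0.0014,0,0,0]
}}

```text
clock: 19.38
tcp_pos: [0.5419, 0.0919, -0.0085]
orientation: [1.105, 1.283, -1.091]
contact_force: [-0.7, -0.8, -0.4]
grip_width: -0.0003
```

```bash
python3 - <<'E'
from m import *
st(); wcorn()
E
```

```text
t 19.38 tcp [ 0.5419  0.0919 -0.0085] board [0.031  0.0035] yawz -81.3 x [ 0.001  0.01  -1.   ] F [-0.7 -0.8 -0.4] Fb [-0.8 -0.7] j [-0.06  0.59 -0.27  1.99  0.26  0.58 -0.35] g -0.0003
[166, 19] [-0.0263, 0.1138] | [190, 284] [-0.026, 0.0139] | [428, 286] [0.0736, 0.0134] | [438, 162] [0.0733, 0.0641] | [404, 173] [0.0605, 0.0598] | [390, 192] [0.0554, 0.0525] | [348, 192] [0.0392, 0.0524] | [308, 174] [0.0237, 0.0592] | [282, 132] [0.0142, 0.0746] | [285, 67] [0.0157, 0.0972] | [274, 64] [0.0118, 0.0982] | [272, 17] [0.0114, 0.1137] | 
edge 0 len 0.0999 ang -89.8; edge 1 len 0.0996 ang -0.3; edge 2 len 0.0507 ang 90.4; edge 11 len 0.0377 ang 179.9;
```

>>> {"method": "carry_out", "body": {
  "targets": [0,0,0,-0.0004,0,0,0,0,0,0,-0.0008,0,0,0,0,0,0,-0.0008,0,0,0]
}}

```text
clock: 19.8
tcp_pos: [0.5419, 0.0924, -0.0085]
orientation: [1.105, 1.283, -1.092]
contact_force: [-0.7, -2.7, -0.3]
grip_width: -0.0
```

>>> {"method": "carry_out", "body": {
  "targets": [0,0,0,-0.0004,0,0,0,0,0,0,-0.0008,0,0,0,0,0,0,-0.0008,0,0,0]
}}

```text
clock: 20.18
tcp_pos: [0.5417, 0.0925, -0.0085]
orientation: [1.105, 1.282, -1.093]
contact_force: [-0.4, -4.5, 2.7]
grip_width: -0.0
```

>>> {"method": "carry_out", "body": {
  "targets": [0,0,0,-0.0009,0,0,0,0,0,0,-0.0013,0,0,0,0,0,0,-0.0014,0,0,0,0,0,0,-0.0014,0,0,0]
}}

```text
clock: 20.68
tcp_pos: [0.5416, 0.0925, -0.0085]
orientation: [1.104, 1.281, -1.094]
contact_force: [-0.5, -7.3, 2.1]
grip_width: 0.0002
```

```bash
python3 - <<'E'
from m import *
st(); wcorn()
E
```

```text
t 20.68 tcp [ 0.5416  0.0925 -0.0085] board [0.0307 0.0041] yawz -81.4 x [ 0.     0.008 -1.   ] F [-0.5 -7.3  2.1] Fb [-1.5 -7.2] j [-0.07  0.59 -0.27  1.99  0.26  0.59 -0.36] g 0.0002
[166, 19] [-0.0262, 0.1145] | [190, 285] [-0.0263, 0.0142] | [429, 286] [0.0738, 0.014] | [439, 159] [0.0734, 0.0658] | [406, 171] [0.061, 0.0612] | [382, 192] [0.0521, 0.0531] | [321, 180] [0.0285, 0.0576] | [278, 127] [0.0126, 0.0771] | [286, 69] [0.016, 0.0972] | [274, 64] [0.0117, 0.0988] | [273, 18] [0.0117, 0.114] | 
edge 0 len 0.1003 ang -90.0; edge 1 len 0.1001 ang -0.1; edge 2 len 0.0518 ang 90.5; edge 6 len 0.0252 ang 129.3; edge 10 len 0.0379 ang 179.3;
```

```bash
python3 - <<'E'
from m import *
go(b2w([-.047,.065]),8.37-180,-.0085)
E
```

```text
t 20.725 shift [0.0003, -0.0775, -0.0612] turn/5deg [18.04, -0.08, 0.05]
```

>>> {"method": "carry_out", "body": {
  "targets": [0,0,0,0.012,0,0,0,0,-0.02,0,0.02,0,0,0,0,-0.05,-0.01,0.02,1.5,0,0,0,-0.06,-0.025,0.02,3.5,0,0,0,-0.06,-0.04,0.01,5.5,0,0,0,-0.06,-0.055,-0.005,7.5,0,0,0,-0.06,-0.065,-0.02,9.5,0,0,0,-0.06,-0.072,-0.035,11.5,0,0,0,-0.06,-0.077,-0.05,13.5,0,0,0,-0.06,-0.0775,-0.06,15.5,0,0,0,-0.06,-0.0775,-0.061,17.3,0,0,0,-0.06,-0.0775,-0.061,18,0,0]
}}

```text
clock: 22.22
tcp_pos: [0.4559, 0.1419, 0.0519]
orientation: [2.15, 0.168, -2.147]
contact_force: [-0.5, -0.2, 0.1]
grip_width: -0.0
```

```bash
python3 - <<'E'
from m import *
st()
go(b2w([-.047,.065]),8.37-180,-.0085); wcorn()
E
```

```text
t 22.23 tcp [0.4559 0.1419 0.0519] board [-0.0468  0.0654] yawz -171.5 x [ 0.001  0.009 -1.   ] F [-0.5 -0.2  0.1] Fb [-0.5 -0.1] j [-0.48  0.39  0.06  2.16 -0.06  0.6  -1.8 ] g -0.0
t 22.225 shift [0.0604, 0.0009, 0.0003] turn/5deg [0.02, -0.03, 0.1]
[421, 39] [0.0734, 0.0144] | [381, 39] [0.0731, 0.0351] | [385, 102] [0.0421, 0.0319] | [370, 143] [0.0208, 0.0392] | [337, 175] [0.0034, 0.057] | [293, 177] [0.0023, 0.0816] | [236, 161] [0.0112, 0.1132] | [238, 226] [-0.0259, 0.1144] | [409, 227] [-0.0262, 0.0148] | 
edge 1 len 0.0311 ang -174.0; edge 5 len 0.0328 ang 74.3; edge 6 len 0.0371 ang 178.2; edge 7 len 0.0995 ang -90.2; edge 8 len 0.0996 ang -0.2;
```

>>> {"method": "carry_out", "body": {
  "targets": [0,0.02,0,0,0,0,0,0,0.045,0,0,0,0,0,0,0.06,0,0,0,0,0,0,0.06,0,0,0,0,0,0,0.06,0,-0.005,0,0,0,0,0.06,0,-0.008,0,0,0,0,0.06,0,-0.0085,0,0,0,0,0.06,0,-0.0085,0,0,0]
}}

```text
clock: 23.28
tcp_pos: [0.4646, 0.1436, -0.0078]
orientation: [2.152, 0.167, -2.147]
contact_force: [-0.6, -0.3, 0.2]
grip_width: 0.0001
```

>>> {"method": "carry_out", "body": {
  "targets": [0,0,0,-0.0004,0,0,0,0,0,0,-0.0009,0,0,0,0,0,0,-0.0009,0,0,0]
}}

```text
clock: 23.65
tcp_pos: [0.4655, 0.1437, -0.0078]
orientation: [2.152, 0.167, -2.147]
contact_force: [-0.1, -0.7, 0.6]
grip_width: 0.0007
```

>>> {"method": "carry_out", "body": {
  "targets": [0,0,0,-0.0004,0,0,0,0,0,0,-0.0009,0,0,0,0,0,0,-0.0009,0,0,0]
}}

```text
clock: 24.02
tcp_pos: [0.4664, 0.1439, -0.0078]
orientation: [2.152, 0.167, -2.147]
contact_force: [-0.2, -0.5, -0.3]
grip_width: -0.0001
```

>>> {"method": "carry_out", "body": {
  "targets": [0,0,0,-0.0004,0,0,0,0,0,0,-0.0008,0,0,0,0,0,0,-0.0008,0,0,0]
}}

```text
clock: 24.4
tcp_pos: [0.4668, 0.1439, -0.0079]
orientation: [2.151, 0.167, -2.148]
contact_force: [-0.7, -0.1, 1.6]
grip_width: -0.0003
```

>>> {"method": "carry_out", "body": {
  "targets": [0,0,0,-0.0004,0,0,0,0,0,0,-0.0008,0,0,0,0,0,0,-0.0008,0,0,0]
}}

```text
clock: 24.78
tcp_pos: [0.467, 0.1439, -0.008]
orientation: [2.15, 0.167, -2.149]
contact_force: [-2.5, -0.7, 1.3]
grip_width: 0.0003
```

>>> {"method": "carry_out", "body": {
  "targets": [0,0,0,-0.0006,0,0,0,0,0,0,-0.001,0,0,0,0,0,0,-0.001,0,0,0]
}}

```text
clock: 25.15
tcp_pos: [0.467, 0.1438, -0.0082]
orientation: [2.147, 0.166, -2.151]
contact_force: [-6.0, -0.6, 3.4]
grip_width: 0.0001
```

```bash
python3 - <<'E'
from m import *
st(); wcorn(); go(b2w([.027,-.020]),98.37-180,-.0085)
E
```

```text
t 25.15 tcp [ 0.467   0.1438 -0.0082] board [-0.0357  0.0657] yawz -171.6 x [-0.002  0.008 -1.   ] F [-6.  -0.6  3.4] Fb [-6.1  0.2] j [-0.46  0.52  0.05  2.15 -0.07  0.48 -1.78] g 0.0001
[467, 19] [0.0739, 0.0143] | [368, 18] [0.0735, 0.0491] | [383, 80] [0.0532, 0.0432] | [377, 110] [0.0429, 0.045] | [347, 166] [0.0227, 0.0556] | [285, 177] [0.0186, 0.0792] | [235, 150] [0.0287, 0.0978] | [237, 188] [0.0144, 0.0979] | [197, 195] [0.0118, 0.1139] | [205, 285] [-0.0261, 0.1142] | [443, 286] [-0.0263, 0.0145] | 
edge 0 len 0.0347 ang 90.6; edge 8 len 0.0379 ang 179.4; edge 9 len 0.0998 ang -90.1; edge 10 len 0.1001 ang -0.1; 
t 25.2 shift [-0.0005, 0.0857, -0.0626] turn/5deg [-18.0, -0.06, 0.08]
```

The shelf is hard on the rail (6 N, no movement). Back to the −y face to bed it in.

>>> {"method": "carry_out", "body": {
  "targets": [0,0,0,0.012,0,0,0,0,-0.02,0,0.02,0,0,0,0,-0.05,0,0.02,-1.5,0,0,0,-0.06,0.015,0.02,-3.5,0,0,0,-0.06,0.03,0.01,-5.5,0,0,0,-0.06,0.045,-0.005,-7.5,0,0,0,-0.06,0.06,-0.02,-9.5,0,0,0,-0.06,0.07,-0.035,-11.5,0,0,0,-0.06,0.08,-0.05,-13.5,0,0,0,-0.06,0.0855,-0.06,-15.5,0,0,0,-0.06,0.0855,-0.0625,-17.2,0,0,0,-0.06,0.0855,-0.0625,-18,0,0]
}}

```text
clock: 26.7
tcp_pos: [0.5421, 0.0678, 0.0511]
orientation: [1.105, 1.282, -1.095]
contact_force: [0.2, 0.9, 0.2]
grip_width: 0.0001
```

```bash
python3 - <<'E'
from m import *
st()
go(b2w([.027,-.009]),98.37-180,-.0085); wcorn()
E
```

```text
t 26.7 tcp [0.5421 0.0678 0.0511] board [ 0.0276 -0.0205] yawz -81.5 x [-0.     0.008 -1.   ] F [0.2 0.9 0.2] Fb [0.3 0.8] j [ 0.01  0.5  -0.31  1.98  0.21  0.7  -0.28] g 0.0001
t 26.7 shift [0.0597, -0.0006, -0.011] turn/5deg [0.03, -0.1, -0.01]
[221, 10] [-0.0257, 0.1144] | [231, 203] [-0.0259, 0.015] | [366, 203] [0.0509, 0.0151] | [359, 190] [0.0467, 0.0224] | [318, 187] [0.0237, 0.0241] | [298, 169] [0.0126, 0.034] | [298, 154] [0.0127, 0.0421] | [281, 134] [0.0036, 0.0527] | [284, 75] [0.0059, 0.0827] | [298, 53] [0.0134, 0.0934] | [295, 11] [0.0121, 0.1135] | 
edge 0 len 0.0994 ang -90.1; edge 1 len 0.0769 ang 0.1; edge 7 len 0.0301 ang 85.7; edge 10 len 0.0378 ang 178.5;
```

>>> {"method": "carry_out", "body": {
  "targets": [0,0.025,-0.001,0,0,0,0,0,0.05,-0.001,0,0,0,0,0,0.0595,-0.001,0,0,0,0,0,0.0595,-0.001,-0.005,0,0,0,0,0.0595,-0.001,-0.012,0,0,0,0,0.0595,-0.001,-0.018,0,0,0,0,0.0595,-0.001,-0.021,0,0,0,0,0.0595,-0.001,-0.023,0,0,0,0,0.0595,-0.001,-0.023,0,0,0]
}}

```text
clock: 27.88
tcp_pos: [0.5375, 0.0908, -0.0082]
orientation: [1.103, 1.283, -1.093]
contact_force: [0.9, 0.1, -0.2]
grip_width: 0.0001
```

>>> {"method": "carry_out", "body": {
  "targets": [0,0,0,-0.0004,0,0,0,0,0,0,-0.0008,0,0,0,0,0,0,-0.0008,0,0,0]
}}

```text
clock: 28.25
tcp_pos: [0.5374, 0.0915, -0.0082]
orientation: [1.103, 1.283, -1.093]
contact_force: [-0.3, 1.1, 0.4]
grip_width: 0.0
```

>>> {"method": "carry_out", "body": {
  "targets": [0,0,0,-0.0004,0,0,0,0,0,0,-0.0008,0,0,0,0,0,0,-0.0008,0,0,0]
}}

```text
clock: 28.62
tcp_pos: [0.5373, 0.0918, -0.0082]
orientation: [1.103, 1.282, -1.094]
contact_force: [0.7, -2.4, -0.3]
grip_width: 0.0002
```

>>> {"method": "carry_out", "body": {
  "targets": [0,0,0,-0.0004,0,0,0,0,0,0,-0.0008,0,0,0,0,0,0,-0.0008,0,0,0]
}}

```text
clock: 29.0
tcp_pos: [0.5373, 0.0918, -0.0082]
orientation: [1.103, 1.281, -1.095]
contact_force: [1.1, -4.0, 0.4]
grip_width: 0.0001
```

>>> {"method": "carry_out", "body": {
  "targets": [0,0,0,-0.001,0,0,0,0,0,0,-0.0016,0,0,0,0,0,0,-0.0016,0,0,0,0,0,0,-0.0016,0,0,0]
}}

```text
clock: 29.5
tcp_pos: [0.5372, 0.0918, -0.0082]
orientation: [1.103, 1.28, -1.097]
contact_force: [1.9, -7.0, 1.0]
grip_width: -0.0002
```

>>> {"method": "carry_out", "body": {
  "targets": [0,0,0,-0.0017,0,0,0,0,0,0,-0.0017,0,0,0,0,0,0,-0.0017,0,0,0,0,0,0,-0.0017,0,0,0,0,0,0,-0.0017,0,0,0,0,0,0,-0.0017,0,0,0,0,0,0,-0.0017,0,0,0,0,0,0,-0.0017,0,0,0,0,0,0,-0.0017,0,0,0,0,0,0,-0.0017,0,0,0,0,0,0,-0.0017,0,0,0,0,0,0,-0.0017,0,0,0]
}}

```text
clock: 31.0
tcp_pos: [0.5372, 0.0917, -0.0081]
orientation: [1.102, 1.278, -1.099]
contact_force: [1.4, -7.1, 1.0]
grip_width: 0.0001
```

```bash
python3 - <<'E'
from m import *
st()
for i in range(4):
    r.grab_frame("side"); print(r.get_obs()['contact_force'].round(1))
E
```

```text
t 31.0 tcp [ 0.5372  0.0917 -0.0081] board [0.0263 0.004 ] yawz -81.6 x [-0.001  0.003 -1.   ] F [ 1.4 -7.1  1. ] Fb [ 0.3 -7.2] j [-0.07  0.59 -0.27  2.    0.26  0.58 -0.37] g 0.0001
[ 1.1 -7.2  1.4]
[ 1.6 -6.1  1.2]
[ 1.6 -7.2  0.9]
[ 1.6 -7.2  1.3]
```

>>> {"method": "carry_out", "body": {
  "targets": [0,0,0,-0.002,0,0,0,0,0,0,-0.002,0,0,0,0,0,0,-0.002,0,0,0,0,0,0,-0.002,0,0,0,0,0,0,-0.002,0,0,0,0,0,0,-0.002,0,0,0,0,0,0,-0.002,0,0,0,0,0,0,-0.002,0,0,0,0,0,0,-0.002,0,0,0,0,0,0,-0.002,0,0,0,0,0,0,-0.002,0,0,0,0,0,0,-0.002,0,0,0]
}}

```text
clock: 32.7
tcp_pos: [0.5372, 0.0917, -0.0081]
orientation: [1.102, 1.276, -1.101]
contact_force: [1.0, -8.1, 1.1]
grip_width: 0.0
```

```bash
python3 - <<'E'
from m import *
st(); F=[]
for i in range(4):
    r.grab_frame("side"); F.append(E2.T@r.get_obs()['contact_force'][:2])
print(np.mean(F,0).round(2))
E
```

```text
t 32.7 tcp [ 0.5372  0.0917 -0.0081] board [0.0262 0.0039] yawz -81.7 x [-0.001  0.001 -1.   ] F [ 1.  -8.1  1.1] Fb [-0.2 -8.2] j [-0.07  0.59 -0.27  2.    0.26  0.59 -0.37] g 0.0
[ 0.76 -7.58]
```

About 8 N held for 1.5 s. Backing off and clearing.

>>> {"method": "carry_out", "body": {
  "targets": [0,0,0,0.004,0,0,0,0,0,0,0.015,0,0,0,0,0,0,0.03,0,0,0,0,-0.03,0,0.04,0,0,0,0,-0.08,0,0.06,0,0,0,0,-0.13,0,0.09,0,0,0,0,-0.17,0,0.13,0,0,0,0,-0.2,0,0.18,0,0,0,0,-0.2,0,0.23,0,0,0,0,-0.2,0,0.28,0,0,0,0,-0.2,0,0.33,0,0,0,0,-0.2,0,0.33,0,0,0]
}}

```text
clock: 34.4
tcp_pos: [0.5837, -0.2418, 0.1908]
orientation: [1.106, 1.271, -1.109]
contact_force: [-0.3, -0.0, 0.8]
grip_width: 0.0001
```

```bash
python3 - <<'E'
from m import *
st()
try: shelf("s9")
except Exception as e: print(e)
a=r.grab_frame("scene")[110:320,170:450]; b=r.grab_frame("side")[130:340,180:460]
f=lambda i:cv2.resize(i,(400,300),interpolation=cv2.INTER_CUBIC)
cv2.imwrite("pics/end.png",np.hstack([f(a),f(b)]))
E
```

```text
t 34.4 tcp [ 0.5837 -0.2418  0.1908] board [ 0.0237 -0.3328] yawz -82.1 x [-0.002 -0.001 -1.   ] F [-0.3 -0.   0.8] Fb [-0.3  0. ] j [ 0.47  0.44 -0.24  1.67  0.12  1.05  0.33] g 0.0001
sides [0.0956 0.0959 0.097  0.0961] centre board [0.0244 0.0644] edge angles rel board [ 0.   0.7  0.1 -0.1] corners b [[0.071, 0.113], [0.071, 0.018], [-0.024, 0.017], [-0.025, 0.114]]
```

View pics/end.png

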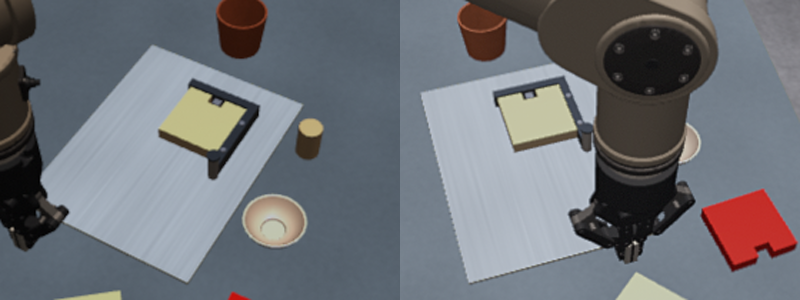

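The shelf sits flat in the corner with the stub in its notch (scene crop (215,98), side crop (530,95)). The bystanders are untouched, and the measured centre is board (24.4, 64.4) at 0°.

```bash
python3 -c "
from bench import r
print(r.hand_in())"
```

```text
the job is handed in; nothing more can be done
None
```

The kiln shelf is seated in the corner with its notch over the stub, and the job is handed in at about 34.5 s of the 72 s allowed.

**What I did:** I pushed the shelf against the post with the shut fingers, swung it a quarter turn round the post, and slid it along the rail to the end stop. A 6 N nudge confirmed it was hard on the rail. I then pressed it against the end stop, settling at about 7.2 N for 1.5 s and then about 8 N for 1.5 s. After that I backed straight off and moved clear.

**Last checks:**
- **Position:** the shelf centre measured board (24.4, 64.4) mm, against a home of (25, 65). That difference is within the roughly 2 mm calibration error. The heading was within about 0.1–0.7° of the board's axes.
- **Forces:** the highest wrist reading I saw while pushing was about 8 N. Forces were read only at the end of each move.
- **Pot, dish and prop:** the pot, dish and prop looked undisturbed in the final pictures, though the arm partly hid the dish and all of the prop in the side view. I did not measure them.

**What disagreed:**
- **Finger height:** the fingertips stood about 19 mm above the reported TCP. My first push therefore passed over the shelf without moving it, and I corrected the height by feeling downward and checking the pictures.
- **Slip on the post:** the shelf slid along the post more than planned during the swing. The slide along the rail was longer as a result, about 75 mm.

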